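# Bolt the cheese box shut behind its spring catch

## Robot

A 7-joint arm with a two-finger parallel gripper is mounted at the origin on the work surface. World frame = base frame: x ahead of the robot, y to its left, z up, the work surface at z = 0. Lengths are in m, angles in rad, forces in N, time in s.
With the tool pointing down it reaches from about 0.4 to 0.85 m from the base axis. Payload 4.5 kg.
Tool frame: the origin (TCP) lies midway between the tips of the shut fingers; the grasp point (between the pads) lies 19 mm behind it; x points along the fingers, y is the direction in which the jaws open and shut, and the axes are right-handed (so a half turn about x gives the same grasp; the last joint's range is limited). The gripper opens to 88 mm and grips with 3 to 60 N. Pads are 18 mm wide; open, the fingers measure 123 mm over their backs; the gripper's body (75 mm by 187 mm) begins 45 mm behind the grasp point.
Start: joints at [-1.086, 0.689, -0.195, 1.565, 0.157, 0.902, -0.215], TCP at [0.272, 0.563, 0.239] pointing down, gripper open.
Joint ranges: [-3.01, 3.01], [-0.46, 2.08], [-1.47, 1.51], [0.13, 2.56], [-1, 4.14], [0.04, 2.09], [-2.66, 2.66]. Speed limits (rad/s): [2.57, 2.57, 3.14, 3.14, 3.14, 3.14, 3.14].

## Interface

Orientations are given as a unit quaternion [x, y, z, w].
In Python, from plant import r gives the robot as it stands.
- The arm moves only by the tool arm_command, never from a script. Its argument "plan" is a list of rows, each a list of 5 numbers: the finger opening in m, from 0 to 0.0881, then the shift along the tool's x, y, z in m, then the turn about the tool's x in rad. In form: [[grip, dx, dy, dz, roll], ...]. A call has 1 to 12 rows; each row shifts and turns the commanded pose from where the row before left it, along the tool's axes as they then stand; what a row does not reach is not made up. A row lasts 1/8 s, in which the tool goes at most 62.5 mm and 10.7 degrees, less where a joint would pass 70% of its speed; a pose out of reach is approached as far as the arm can. A call is refused whole if a number of a shift passes 0.0625 or a number of a turn 0.188, either way. A call with a gripper value outside its range is refused whole. The fingers move at their own pace and stop on an object; "force" is the grip in N (left out, the last holds). Time passes only in rows, so rows that do not move let the fingers close. It gives the time, the measured TCP pose, the force and the opening at its end, in the units of the state.
- r.get_state(): the state, without advancing time (a new reading comes with each control period).
- r.snapshot(name): name is "side" or "top" or "wrist"; returns (picture, depth): 384x512x3 uint8, red, green, blue; 384x512 float32, m along the optical axis (not along the pixel's ray), 0 where there is no reading.
- r.calibration(name): a dict with "fx", "fy", "cx", "cy" (pixels), "eye" and "orientation" of the camera in the world; the wrist camera has in their place "mount" (4x4, takes a point from camera to tool coordinates, whose origin is the TCP and whose axes are the tool frame's). Camera axes: x right, y down, z forward; pixel columns grow to the right and rows downward; lengths in m; the calibration is good to about 2 mm. A picture is of the moment at which its call begins: read the wrist's pose just before it. calibration takes no time and is no camera call.
- r.finish_job(): hands the job in, once; it reports no verdict.
The state is a dict: "clock": time; "q": joint angles; "qd": joint speeds; "joint_torque": joint torques, N m; "tool_pos": TCP position; "eef_rot": TCP orientation; "contact_force": force on the tool from outside, world axes, zero at the start; "moment": the same for the moment, N m; "opening": opening from 0.0 (shut) to 1.0 (fully open).
Only numpy, scipy, OpenCV 4.12 (cv2) and the standard library are available. Lean on these libraries where they do the work, as an engineer would, in place of code of your own. Each camera call takes 0.05 s, during which the arm holds its last target.

## Task

Lock the blue cheese box for delivery: with one fingertip press the red spring catch bar on its lid right down and keep it down, while the other finger pushes the bolt's black handle sideways until the bolt is fully home in its keeper. Then let go, so that the catch springs up behind the bolt, and back away. Only push: do not pick anything up, and leave the cheeses, cup and jar where they are.

Things in the scene. Friction and masses are not known exactly. Their poses are not given: they have to be found in the camera images.
- box: blue insulated box with white lid, fixed to the bench, 260 (x) by 360 (y) by 140 mm high; origin at the centre of its underside, z up. The lid's top, and the blue deck with the keeper at its +y end, are 140 mm above the bench
- lock: the lock fitting screwed to the lid; origin on the lid's top, directly under the bolt's centre line, z up. The bolt lies along this frame's y axis, its rod (14 mm thick) centred 22 mm above the lid, and moves towards +y to lock. All fixed metal of the lock (guides at y = 30 and 105 mm, keeper at y = 157 mm, the catch's grey housing under the red bar) is at most 36 mm high above the lid; around the handle and behind it (towards -y) the bolt itself is at most 30 mm high
- handle (a point): middle of the top edge of the bolt's black upright handle, 75 mm above the lid; it moves with the bolt. The handle is a plate 30 mm wide (lock x), 10 mm thick (lock y, so 5 mm either side of this point) and 48 mm tall, its lower edge 27 mm above the lid. At the start it is at lock (0, -55) mm, clear space for a finger on its -y side
- catch_top (a point): centre of the top face of the red catch bar; it moves with the catch. The bar is 26 mm wide (lock x), 130 mm long (lock y, parallel to the bolt) and lies at lock x = -55 mm, y from -120 to +10 mm, so a finger can slide along it while pressing. Its top is 50 mm above the lid when up and 40 mm when fully down
- bolt (a joint): how far the bolt has been slid towards lock +y, in m: about 0 at the start (drawn back), 0.055 fully home at its stop. It slides with about 3 N of friction and stays where it is left. With the catch up it is blocked after 3 mm
- catch (a joint): how far the catch bar is pressed down, in m: 0 up, 0.010 fully down at its stop. Spring: 4 N to start it, 9 N fully down; it springs back up. Pressed at least 0.007 it is clear of the bolt. If it is let go part-way along the slide it stays trapped under the bolt's lug at 0.005; only when the bolt is past 0.051 does it spring all the way up, behind the lug
- cheese_small: small orange cheese, 60 mm across, 34 mm high, loose on the lid beyond the bolt; a bystander; origin at the centre of its underside
- cup: steel tasting cup, 44 mm across the rim, 45 mm high, loose on the lid near the robot; a bystander; origin at the centre of its underside
- cheese_yellow: yellow cheese wheel, 120 mm across, 50 mm high, loose on the bench; a bystander; origin at the centre of its underside
- cheese_cream: cream cheese wheel, 110 mm across, 45 mm high, loose on the bench; a bystander; origin at the centre of its underside
- cheese_brown: brown cheese wheel, 100 mm across, 55 mm high, loose on the bench; a bystander; origin at the centre of its underside
- jar: amber jar, 64 mm across, 90 mm high, loose on the bench; a bystander; origin at the centre of its underside

How it is judged:
By the outcome, as a careful person would: the job done as asked, in the order asked, and still so for the second after the job is handed in, with the robot touching nothing.
It also fails if it takes over 38 s, if anything falls off the work surface, if the arm or the gripper's body presses on something with over 40 N, if the wrist force passes 120 N, or if a joint passes its speed limit or range.

## Working session

There is one attempt and no reset: what is moved stays moved. The work goes in short steps, Python scripts to look and compute and a tool call to move; the robot and the scene stay as the last step left them, time stands still between calls to the robot, and variables do not carry over. Pictures are saved under pics/ and viewed, and the job is handed in when it is done.

Besides the shell and the picture viewer there is one more tool, called after "Call:" as name(argument=value, ...), one argument or row to a line, values as JSON. arm_command: Moves the arm, as the interface text tells. Its arguments: {"type":"object","properties":{"plan":{"type":"array","items":{"type":"array","items":{"type":"number"}}},"force":{"type":"number"}},"required":["plan"]}

```bash
mkdir -p pics; ls; python3 - <<'E'
from plant import r
import cv2,numpy as np
s=r.get_state();print(s)
for n in("top","side"):
    p,d=r.snapshot(n);cv2.imwrite(f"pics/{n}0.png",p[:,:,::-1]);np.savez(f"pics/{n}0.npz",p=p,d=d)
    print(r.calibration(n))
print(r.calibration("wrist"))
E
```

```text
pics
{'clock': 0.0, 'q': array([-1.08620544,  0.68996043, -0.19453248,  1.56632727,  0.15730503,
        0.90246602, -0.21513456]), 'qd': array([-0.00107304,  0.00079869,  0.00090223,  0.00010329,  0.0007748 ,
       -0.00115122,  0.0005775 ]), 'joint_torque': array([-9.91938759e-04, -5.27566946e+01, -1.26733683e+00, -1.53438735e+01,
       -5.27415995e-02,  6.45559427e-03,  1.48752588e-04]), 'tool_pos': array([0.27206612, 0.56199614, 0.23792965]), 'eef_rot': array([ 0.15739278,  0.68932472, -0.15862735,  0.68912721]), 'contact_force': array([-0.00933336,  0.00290323,  0.45322824]), 'moment': array([-0.06026666,  0.01713645, -0.02360616]), 'opening': 0.9983212392970253}
{'fx': 488.410649898234, 'fy': 488.410649898234, 'cx': 253.91284356882127, 'cy': 185.33456363450668, 'eye': array([0.35098976, 0.00215683, 1.797014  ]), 'orientation': array([-0.70533427,  0.70591594, -0.04642296,  0.0450683 ])}
{'fx': 414.54811806374397, 'fy': 414.54811806374397, 'cx': 257.53891028135956, 'cy': 189.6962574833931, 'eye': array([ 0.04960737, -0.60081118,  1.08900255]), 'orientation': array([ 0.88172453, -0.324613  ,  0.12458154, -0.31885371])}
{'fx': 295.9384619592166, 'fy': 295.9384619592166, 'cx': 253.58670316594973, 'cy': 194.57280081226656, 'mount': array([[ 4.32598082e-04, -2.81922993e-01,  9.59436939e-01,
        -1.45579283e-01],
       [ 9.99999597e-01,  8.76396260e-04, -1.93365133e-04,
         3.56661440e-04],
       [-7.86332868e-04,  9.59436636e-01,  2.81923258e-01,
        -7.33913491e-02],
       [ 0.00000000e+00,  0.00000000e+00,  0.00000000e+00,
         1.00000000e+00]])}
```

View pics/top0.png

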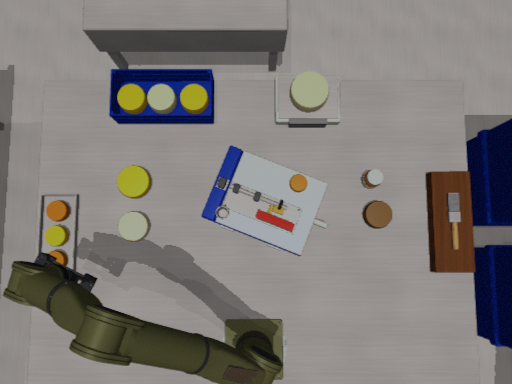

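View pics/side0.png

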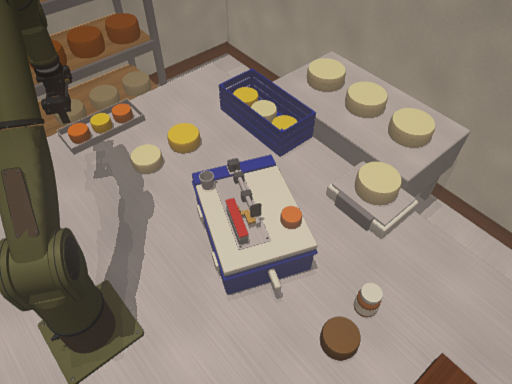

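```bash
cat > h.py <<'E'
import numpy as np,cv2
from scipy.spatial.transform import Rotation as R
def cam(r,n,st=None):
    c=r.calibration(n);K=np.array([[c['fx'],0,c['cx']],[0,c['fy'],c['cy']],[0,0,1]])
    if 'eye' in c: return K,R.from_quat(c['orientation']).as_matrix(),np.array(c['eye'])
    T=np.eye(4);T[:3,:3]=R.from_quat(st['eef_rot']).as_matrix();T[:3,3]=st['tool_pos'];M=T@c['mount']
    return K,M[:3,:3],M[:3,3]
def ray(C,uv,z):
    K,Rm,e=C;d=(np.linalg.inv(K)@np.c_[np.atleast_2d(uv),np.ones(len(np.atleast_2d(uv)))].T).T@Rm.T
    return e+d*((z-e[2])/d[:,2])[:,None]
def proj(C,P):
    K,Rm,e=C;q=(np.atleast_2d(P)-e)@Rm@K.T;return q[:,:2]/q[:,2:]
def red(p):
    h=cv2.cvtColor(p,cv2.COLOR_RGB2HSV)
    m=((h[...,0]<5)|(h[...,0]>174))&(h[...,1]>190)&(h[...,2]>90)
    return m.astype(np.uint8)
E
python3 - <<'E'
from plant import r
from h import *
for n,sl in (("top",(slice(135,265),slice(190,340))),("side",(slice(140,300),slice(180,330)))):
    z=np.load(f"pics/{n}0.npz");p=z['p'];m=red(p)
    C=cam(r,n)
    nn,l,st,ce=cv2.connectedComponentsWithStats(m)
    for i in range(1,nn):
        if st[i,4]>30:
            pts=np.argwhere(l==i)[:,::-1].astype(np.float32)
            R_=cv2.minAreaRect(pts);b=cv2.boxPoints(R_);print(n,st[i],ce[i],R_);print(ray(C,b,.19).round(4)); print(ray(C,ce[i],.19))
    cv2.imwrite(f"pics/{n}z.png",cv2.resize(p[sl],None,fx=3.7,fy=3.7,interpolation=cv2.INTER_CUBIC)[:,:,::-1])
E
```

```text
top [257 211  37  19 248] [274.72177419 219.92741935] ((274.60498046875, 220.0055389404297), (37.89488220214844, 6.947394371032715), 21.44773292541504)
[[ 0.4574 -0.0068  0.19  ]
 [ 0.4787 -0.0152  0.19  ]
 [ 0.433  -0.131   0.19  ]
 [ 0.4119 -0.1224  0.19  ]]
[[ 0.44548337 -0.06933935  0.19      ]]
```

View pics/topz.png

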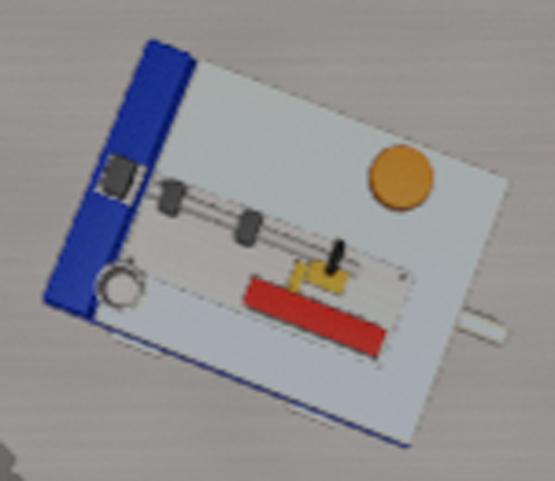

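View pics/sidez.png

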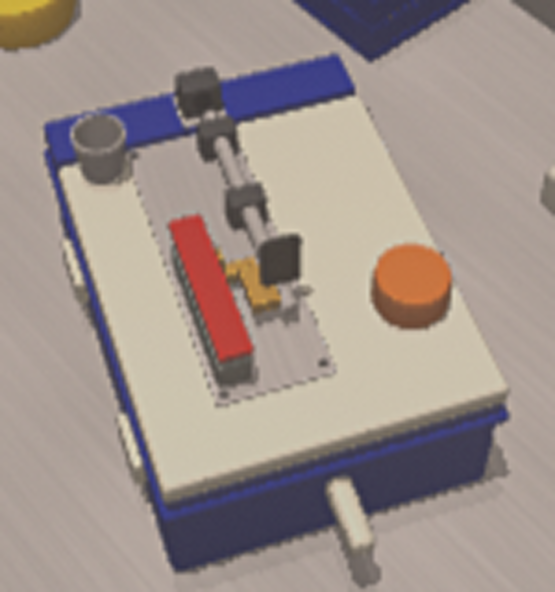

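```bash
python3 - <<'E'
from plant import r
from h import *
s=r.get_state();M=R.from_quat(s['eef_rot']).as_matrix();print(M.round(3))
z=np.load("pics/side0.npz");p=z['p'];h=cv2.cvtColor(p,cv2.COLOR_RGB2HSV)
print(h[213,233],h[225,237])
m=(((h[...,0]<5)|(h[...,0]>172))&(h[...,1]>170)&(h[...,2]>120)).astype(np.uint8)
nn,l,st,ce=cv2.connectedComponentsWithStats(m)
C=cam(r,"side")
for i in range(1,nn):
    if st[i,4]>80:
        R_=cv2.minAreaRect(np.argwhere(l==i)[:,::-1].astype(np.float32));print(st[i],ce[i],R_);print(ray(C,ce[i],.19),ray(C,cv2.boxPoints(R_),.19).round(4))
# lid corners/top view blue/handle
Ct=cam(r,"top")
a=np.array([[281,205],[281.5,200.5],[280,208.5]]) # handle approx
a=np.array([[190+338/3.7,135+240/3.7],[190+331/3.7,135+274/3.7]])
print("handle top pts",ray(Ct,a,.215))
# side: handle top edge px
b=np.array([[180+264/3.7,140+243/3.7],[180+298/3.7,140+235/3.7]]);print("side handle",ray(C,b,.215))
# guess
psi=-np.deg2rad(21.5);x=np.array([np.cos(psi),np.sin(psi)]);y=np.array([-x[1],x[0]])
o=np.array([.4455,-.0693])+.055*x+.055*y;print("lock",o,"handle",o-.055*y)
print("keeper px top",proj(Ct,[*(o+.157*y),.176]))
E
```

```text
[[-0.001  0.436  0.9  ]
 [-0.002  0.9   -0.436]
 [-1.    -0.002  0.   ]]
[  2 172 184] [  2 172 185]
[226 199  22  37 270] [236.62222222 217.72592593] ((236.4655303955078, 217.41380310058594), (38.624629974365234, 8.356289863586426), 68.19859313964844)
[[ 0.4438589  -0.07381618  0.19      ]] [[ 0.456  -0.0094  0.19  ]
 [ 0.4792 -0.0146  0.19  ]
 [ 0.4331 -0.1323  0.19  ]
 [ 0.4117 -0.1267  0.19  ]]
handle top pts [[ 0.50923188 -0.09022329  0.215     ]
 [ 0.47927062 -0.08383539  0.215     ]]
side handle [[ 0.4878012  -0.0828404   0.215     ]
 [ 0.51134715 -0.09310174  0.215     ]]
lock [ 0.51683053 -0.0382846 ] handle [ 0.49667297 -0.08945757]
keeper px top [[221.4160467 181.7116321]]
```

```bash
python3 - <<'E'
from plant import r
from h import *
s=r.get_state();p=s['tool_pos'];via=np.array([.44,.24,.30]);t=np.array([.46,-.107,.30])
M=R.from_quat(s['eef_rot']).as_matrix()
for i in range(14):
    d=((via-p)/6.5 if i<6.5 else (t-via)/6.5)
    if i==6: d=(t-p)/14*1.0
    print(0.0375,*np.round(M.T@(((via-p)/7) if i<7 else (t-via)/7),3),0.107)
    M=M@R.from_rotvec([.107,0,0]).as_matrix()
print(M.round(3))
E
```

```text
0.0375 -0.009 -0.031 0.042 0.107
0.0375 -0.009 -0.026 0.045 0.107
0.0375 -0.009 -0.021 0.047 0.107
0.0375 -0.009 -0.016 0.049 0.107
0.0375 -0.009 -0.011 0.051 0.107
0.0375 -0.009 -0.005 0.052 0.107
0.0375 -0.009 0.0 0.052 0.107
0.0375 0.0 -0.015 0.047 0.107
0.0375 0.0 -0.01 0.049 0.107
0.0375 0.0 -0.005 0.049 0.107
0.0375 0.0 0.0 0.05 0.107
0.0375 0.0 0.006 0.049 0.107
0.0375 0.0 0.011 0.048 0.107
0.0375 0.0 0.016 0.047 0.107
[[-0.001  0.929 -0.369]
 [-0.002 -0.369 -0.929]
 [-1.     0.     0.002]]
```

Call:
arm_command(
  plan=[
    [0.0375,-0.009,-0.031,0.042,0.107],
    [0.0375,-0.009,-0.026,0.045,0.107],
    [0.0375,-0.009,-0.021,0.047,0.107],
    [0.0375,-0.009,-0.016,0.049,0.107],
    [0.0375,-0.009,-0.011,0.051,0.107],
    [0.0375,-0.009,-0.005,0.052,0.107],
    [0.0375,-0.009,0,0.052,0.107],
    [0.0375,0,-0.015,0.047,0.107],
    [0.0375,0,-0.01,0.049,0.107],
    [0.0375,0,-0.005,0.049,0.107],
    [0.0375,0,0,0.05,0.107],
  ],
)

```text
clock: 1.48
tool_pos: [0.4527, 0.041, 0.3016]
eef_rot: [-0.515, -0.485, 0.515, -0.485]
contact_force: [0.6, 0.9, 0.5]
opening: 0.43
```

```bash
python3 - <<'E'
from plant import r
from h import *
s=r.get_state()
p,d=r.snapshot("wrist");np.savez("pics/w1.npz",p=p,d=d,t=s['tool_pos'],q=s['eef_rot'])
cv2.imwrite("pics/w1.png",p[:,:,::-1]);print(s['tool_pos'],np.abs(s['qd']).max(),s['opening'])
E
```

```text
[0.45272269 0.04098842 0.30160744] 0.6668955614829722 0.42959790997379
```

View pics/w1.png

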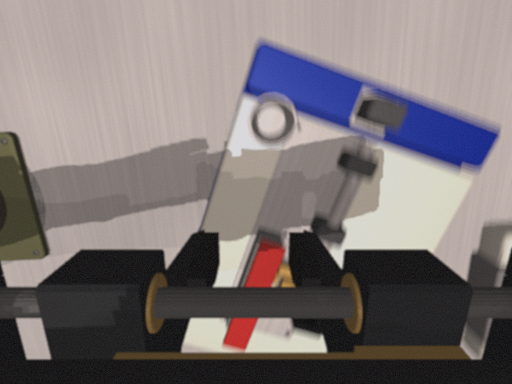

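Call:
arm_command(
  plan=[
    [0.0375,0,0.006,0.049,0.107],
    [0.0375,0,0.011,0.048,0.107],
    [0.0375,0,0.016,0.047,0.107],
    [0.0375,0,0,0,0],
    [0.0375,0,0,0,0],
    [0.0375,0,0,0,0],
  ],
)

```text
clock: 2.28
tool_pos: [0.462, -0.1037, 0.3015]
eef_rot: [0.584, 0.399, -0.584, 0.398]
contact_force: [0.2, -0.4, 0.4]
opening: 0.427
```

```bash
python3 - <<'E'
from plant import r
from h import *
s=r.get_state()
p,d=r.snapshot("wrist");np.savez("pics/w2.npz",p=p,d=d,t=s['tool_pos'],q=s['eef_rot'])
cv2.imwrite("pics/w2.png",p[:,:,::-1]);print(s['tool_pos'],np.abs(s['qd']).max(),s['opening'],s['q'],s['contact_force'])
E
```

```text
[ 0.46203022 -0.10368277  0.30153058] 0.005939485051177757 0.4268199452022748 [-0.02786081  0.41199872  0.22365717  1.93343666 -0.12430082  0.80985498
 -0.11093808] [ 0.23337623 -0.42642997  0.44238914]
```

View pics/w2.png

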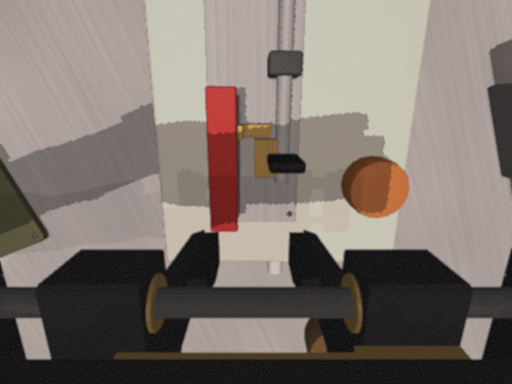

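```bash
python3 - <<'E'
from plant import r
from h import *
z=np.load("pics/w2.npz");p=z['p'];st=dict(tool_pos=z['t'],eef_rot=z['q']);C=cam(r,"wrist",st)
M=R.from_quat(z['q']).as_matrix()
h=cv2.cvtColor(p,cv2.COLOR_RGB2HSV)
m=(((h[...,0]<6)|(h[...,0]>172))&(h[...,1]>190)&(h[...,2]>60)).astype(np.uint8)
nn,l,s_,ce=cv2.connectedComponentsWithStats(m);i=1+s_[1:,4].argmax()
rr=cv2.minAreaRect(np.argwhere(l==i)[:,::-1].astype(np.float32));print(s_[i],ce[i],rr)
b=cv2.boxPoints(rr);P=ray(C,b,.19);print(b.round(1),P.round(4),P.mean(0))
e=np.linalg.norm(P-np.roll(P,1,0),axis=1);print("sides",e)
g=cv2.cvtColor(p,cv2.COLOR_RGB2GRAY)
mh=np.zeros_like(m);mh[145:180,262:312]=(p.max(2)[145:180,262:312]<35);ys,xs=np.nonzero(mh);print("handle px",xs.min(),xs.max(),ys.min(),ys.max())
cv2.imwrite("pics/w2z.png",cv2.resize(p[70:270,180:330],None,fx=3.5,fy=3,interpolation=cv2.INTER_CUBIC)[:,:,::-1])
T=z['t'];print("tcp px",proj(C,[T]),"finger centres",proj(C,[T+M@[0,.0275,0],T-M@[0,.0275,0],T+M@[0,.01875,0],T-M@[0,.01875,0]]).round(1))
dep=z['d'];print("depth bar",dep[150,222],dep[163,285])
E
```

```text
[212 187  20  26 145] [220.26206897 200.82068966] ((218.75003051757812, 200.74998474121094), (17.677669525146484, 25.45584487915039), 45.0)
[[203.5 203.5]
 [221.5 185.5]
 [234.  198. ]
 [216.  216. ]] [[ 0.4147 -0.097   0.19  ]
 [ 0.4367 -0.0873  0.19  ]
 [ 0.4427 -0.1023  0.19  ]
 [ 0.4205 -0.1123  0.19  ]] [ 0.42863878 -0.09971223  0.19      ]
sides [0.01638993 0.02401605 0.01608301 0.02433066]
handle px 268 304 155 171
tcp px [[254.78555362 248.10871762]] finger centres [[305.6 248.1]
 [204.  248.1]
 [289.4 248.1]
 [220.2 248.1]]
depth bar 0.25783065 0.23668839
```

View pics/w2z.png

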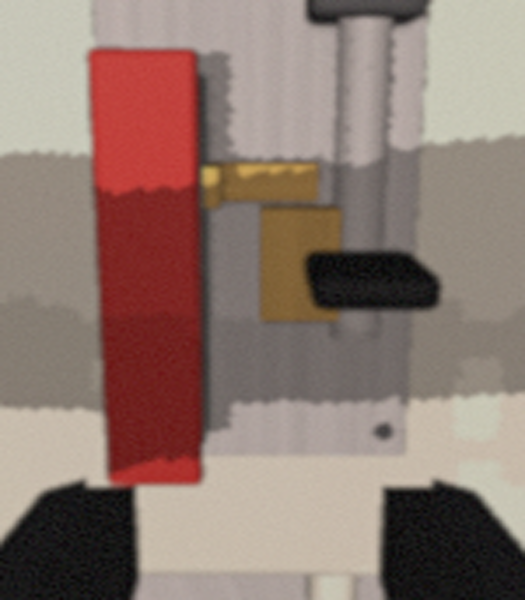

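```bash
python3 - <<'E'
from plant import r
from h import *
z=np.load("pics/w2.npz");p=z['p'].copy();st=dict(tool_pos=z['t'],eef_rot=z['q']);C=cam(r,"wrist",st)
f=lambda a:np.array(a)/[3.5,3]+[180,70]
P=ray(C,f([[92,50],[197,50],[201,483],[110,483]]),.19);print(P.round(4),P.mean(0).round(4),np.linalg.norm(P-np.roll(P,-1,0),axis=1).round(4))
v=(P[0]+P[1]-P[2]-P[3])[:2];psi=np.arctan2(-v[0],v[1]);print("psi",np.degrees(psi))
psi=np.deg2rad(-21.5) if 0 else psi
x=np.array([np.cos(psi),np.sin(psi)]);y=np.array([-x[1],x[0]])
c=P.mean(0)[:2];o=c+.055*x+.055*y;print("lock",o)
W=lambda a:np.array([[*(o+q[0]*x+q[1]*y),.14+q[2]] for q in a])/1.
a=[(sx*.015,-.055+sy*.005,zz) for zz in(.027,.075) for sx,sy in((-1,-1),(1,-1),(1,1),(-1,1))]
u=proj(C,W(a));print(((u-[180,70])*[3.5,3]).round(0))
M=R.from_quat(z['q']).as_matrix();print("tool y",M[:,1],"tool z",M[:,2],"lock x",x)
T=z['t'][:2]-o;print("TCP in lock",T@x,T@y)
E
```

```text
[[ 0.458  -0.006   0.19  ]
 [ 0.4808 -0.0149  0.19  ]
 [ 0.4333 -0.1334  0.19  ]
 [ 0.4105 -0.1245  0.19  ]] [ 0.4456 -0.0697  0.19  ] [0.0245 0.1277 0.0244 0.1277]
psi -21.851930781902208
lock [ 0.5171673  -0.03912312]
[[305. 285.]
 [415. 286.]
 [417. 254.]
 [306. 254.]
 [314. 318.]
 [445. 319.]
 [448. 282.]
 [315. 281.]]
tool y [ 9.30663752e-01 -3.65874698e-01 -8.28392880e-04] tool z [-3.65875335e-01 -9.30663503e-01 -8.26400655e-04] lock x [ 0.92814885 -0.37220923]
TCP in lock -0.027145715826284268 -0.0804434913092824
```

Call:
arm_command(
  plan=[
    [0.044,0.03,0,0,0],
    [0.044,0.03,0,0,0],
    [0.044,0.03,0,0,0],
    [0.044,0.013,0,0,0],
    [0.044,0,0,0,0],
    [0.044,0,0,0,0],
  ],
)

```text
clock: 3.08
tool_pos: [0.4627, -0.1054, 0.1995]
eef_rot: [0.585, 0.397, -0.584, 0.398]
contact_force: [-0.8, -1.0, -0.5]
opening: 0.497
```

```bash
python3 - <<'E'
from plant import r
from h import *
s=r.get_state()
p,d=r.snapshot("wrist");np.savez("pics/w3.npz",p=p,d=d,t=s['tool_pos'],q=s['eef_rot'])
cv2.imwrite("pics/w3.png",p[:,:,::-1]);print(s['tool_pos'],s['opening'],s['contact_force'],s['moment'])
E
```

```text
[ 0.46273764 -0.10541101  0.19954772] 0.4970633341651923 [-0.79825798 -0.95195234 -0.46749103] [-0.08025164  0.08315608 -0.03568144]
```

View pics/w3.png

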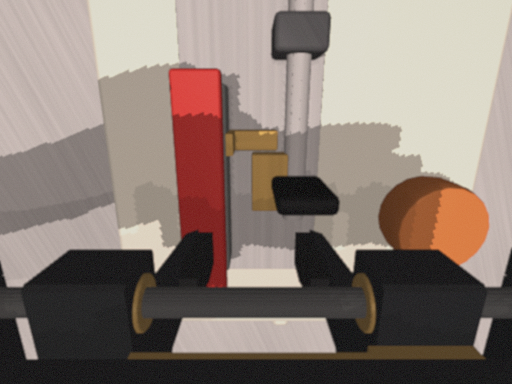

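The left fingertip (cols 190–213) is over the red bar. The right one (cols 296–313) is just behind the black handle (272–337). Next I press down gradually.

Call:
arm_command(
  plan=[
    [0.044,0.007,0,0,0],
    [0.044,0.003,0,0,0],
    [0.044,0.003,0,0,0],
    [0.044,0,0,0,0],
    [0.044,0,0,0,0],
  ],
)

```text
clock: 3.75
tool_pos: [0.4623, -0.1055, 0.186]
eef_rot: [0.585, 0.397, -0.585, 0.397]
contact_force: [0.2, -0.1, 6.1]
opening: 0.498
```

Call:
arm_command(
  plan=[
    [0.044,0.003,0,0,0],
    [0.044,0.003,0,0,0],
    [0.044,0,0,0,0],
    [0.044,0,0,0,0],
  ],
)

```text
clock: 4.25
tool_pos: [0.4622, -0.1055, 0.1802]
eef_rot: [0.585, 0.397, -0.585, 0.397]
contact_force: [0.5, 0.2, 8.0]
opening: 0.501
```

Call:
arm_command(
  plan=[
    [0.044,0.001,0,0,0],
    [0.044,0.001,0,0,0],
    [0.044,0,0,0,0],
    [0.044,0,0,0,0],
  ],
)

```text
clock: 4.75
tool_pos: [0.4622, -0.1057, 0.1797]
eef_rot: [0.586, 0.397, -0.585, 0.397]
contact_force: [-4.0, -0.5, 25.0]
opening: 0.501
```

Call:
arm_command(
  plan=[
    [0.044,-0.0005,0,-0.004,0],
    [0.044,0,0,-0.004,0],
    [0.044,0,0,-0.004,0],
    [0.044,0,0,-0.004,0],
    [0.044,0,0,-0.004,0],
    [0.044,0,0,0,0],
  ],
)

```text
clock: 5.5
tool_pos: [0.4683, -0.0932, 0.18]
eef_rot: [-0.585, -0.394, 0.587, -0.398]
contact_force: [-5.5, -13.1, 21.9]
opening: 0.496
```

Call:
arm_command(
  plan=[
    [0.044,0,0,-0.004,0],
    [0.044,0,0,-0.004,0],
    [0.044,0,0,-0.004,0],
    [0.044,0,0,-0.004,0],
    [0.044,0,0,-0.004,0],
    [0.044,0,0,0,0],
  ],
)

```text
clock: 6.25
tool_pos: [0.4752, -0.0758, 0.1801]
eef_rot: [-0.585, -0.393, 0.588, -0.398]
contact_force: [-7.3, -14.5, 23.4]
opening: 0.498
```

```bash
python3 - <<'E'
from plant import r
from h import *
s=r.get_state()
p,d=r.snapshot("wrist")
cv2.imwrite("pics/w4.png",p[:,:,::-1]);print(s['tool_pos'],s['opening'],s['contact_force'],s['moment'])
M=R.from_quat(s['eef_rot']).as_matrix();print(M.round(4));T=s['tool_pos'][:2]-[.5172,-.0391];x=np.array([.9289,-.370]);print(T@x,T@[-x[1],x[0]])
E
```

```text
[ 0.4751643  -0.07583149  0.18010368] 0.4981952745446341 [ -7.30534943 -14.51999569  23.38589399] [-3.21859515  2.04354326  0.3460326 ]
[[-3.000e-04  9.271e-01 -3.749e-01]
 [-8.300e-03 -3.749e-01 -9.270e-01]
 [-1.000e+00  2.800e-03  7.800e-03]]
-0.025456308947583748 -0.049673089128746704
```

View pics/w4.png

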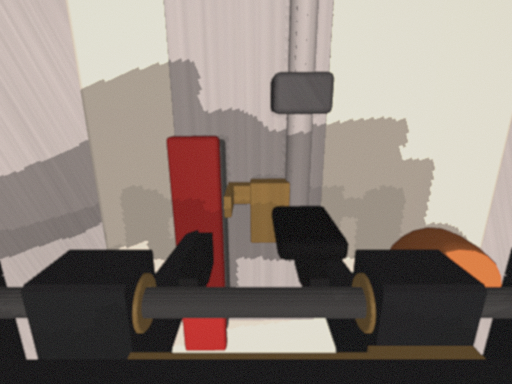

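The bolt has moved about 19 mm, with the handle (cols 272–345) against the right fingertip, and the bar is still at its stop. I'll keep pushing.

Call:
arm_command(
  plan=[
    [0.044,0,0,-0.004,0],
    [0.044,0,0,-0.004,0],
    [0.044,0,0,-0.004,0],
    [0.044,0,0,-0.004,0],
    [0.044,0,0,-0.004,0],
    [0.044,0,0,-0.004,0],
    [0.044,0,0,-0.004,0],
    [0.044,0,0,0,0],
  ],
)

```text
clock: 7.3
tool_pos: [0.4853, -0.0503, 0.1801]
eef_rot: [-0.584, -0.393, 0.588, -0.398]
contact_force: [-7.0, -16.8, 23.6]
opening: 0.494
```

```bash
python3 - <<'E'
from plant import r
import numpy as np
s=r.get_state()
T=s['tool_pos'][:2]-[.5172,-.0391];x=np.array([.9289,-.370]);print(T@x,T@[-x[1],x[0]],s['tool_pos'],s['contact_force'])
E
```

```text
-0.02550922328617202 -0.022174945032183882 [ 0.48529194 -0.05026263  0.18011819] [ -6.99240651 -16.7919484   23.63856899]
```

Call:
arm_command(
  plan=[
    [0.044,0,0,-0.003,0],
    [0.044,0,0,-0.003,0],
    [0.044,0,0,-0.002,0],
    [0.044,0,0,-0.001,0],
    [0.044,0,0,0,0],
  ],
)

```text
clock: 7.92
tool_pos: [0.4877, -0.0441, 0.1801]
eef_rot: [-0.584, -0.392, 0.59, -0.397]
contact_force: [-8.4, -20.9, 25.3]
opening: 0.503
```

```bash
python3 - <<'E'
from plant import r
import numpy as np
s=r.get_state()
T=s['tool_pos'][:2]-[.5172,-.0391];x=np.array([.9289,-.370]);print(T@x,T@[-x[1],x[0]],s['tool_pos'],s['contact_force'])
E
```

```text
-0.025523239296746235 -0.01557414987582774 [ 0.48772181 -0.04412446  0.1801432 ] [ -8.35088745 -20.86570441  25.25503462]
```

Force is rising (18 to 22 N lateral), so the bolt is near its stop. I'll push a few mm more to confirm.

Call:
arm_command(
  plan=[
    [0.044,0,0,-0.002,0],
    [0.044,0,0,-0.002,0],
    [0.044,0,0,0,0],
    [0.044,0,0,0,0],
  ],
)

```text
clock: 8.43
tool_pos: [0.4878, -0.0437, 0.1802]
eef_rot: [-0.584, -0.389, 0.592, -0.396]
contact_force: [-11.1, -27.9, 25.5]
opening: 0.496
```

```bash
python3 - <<'E'
from plant import r
from h import *
s=r.get_state()
T=s['tool_pos'][:2]-[.5172,-.0391];x=np.array([.9289,-.370]);print(T@x,T@[-x[1],x[0]],s['tool_pos'],s['contact_force'])
p,d=r.snapshot("wrist")
cv2.imwrite("pics/w5.png",p[:,:,::-1])
E
```

```text
-0.025592754771092664 -0.01513667426913184 [ 0.48781913 -0.04369226  0.18016941] [-11.13863304 -27.8557246   25.54898492]
```

View pics/w5.png

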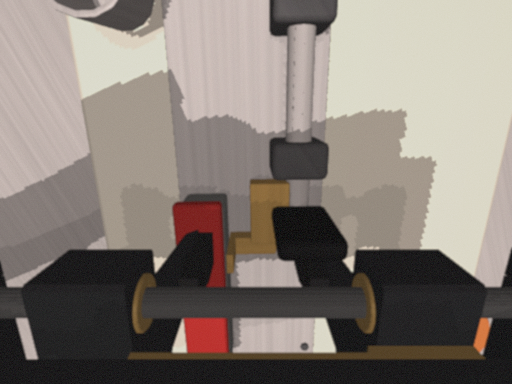

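The bolt is hard against its stop: a 4 mm command gave only 0.4 mm of motion and +7 N. The handle works out at about 54 mm of travel. Next I release the catch by lifting straight up, holding light pressure on the handle.

Call:
arm_command(
  plan=[
    [0.044,-0.003,0,0.001,0],
    [0.044,-0.003,0,0.001,0],
    [0.044,-0.003,0,0.001,0],
    [0.044,-0.003,0,0,0],
    [0.044,-0.003,0,0,0],
    [0.044,0,0,0,0],
    [0.044,0,0,0,0],
  ],
)

```text
clock: 9.35
tool_pos: [0.4848, -0.0423, 0.1913]
eef_rot: [-0.582, -0.393, 0.593, -0.394]
contact_force: [-6.0, -19.5, -8.8]
opening: 0.5
```

```bash
python3 - <<'E'
from plant import r
from h import *
s=r.get_state()
T=s['tool_pos'][:2]-[.5172,-.0391];x=np.array([.9289,-.370]);print(T@x,T@[-x[1],x[0]],s['tool_pos'],s['contact_force'])
p,d=r.snapshot("wrist")
cv2.imwrite("pics/w6.png",p[:,:,::-1])
E
```

```text
-0.02893056332768535 -0.014975325922191904 [ 0.48477759 -0.04230706  0.19130636] [ -5.98560735 -19.50647875  -8.78661579]
```

View pics/w6.png

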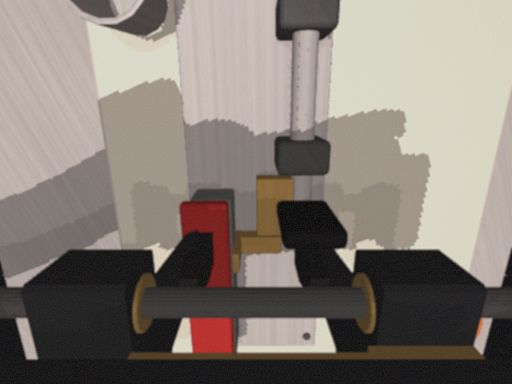

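The prong has risen behind the lug: it now shows in full at cols 235–281, rows 230–252. I'll back away.

Call:
arm_command(
  plan=[
    [0.044,0,0,0.01,0],
    [0.044,-0.001,0,0.01,0],
    [0.044,-0.003,0,0.01,0],
    [0.044,-0.02,0,0.005,0],
    [0.044,-0.04,0,0,0],
    [0.044,-0.05,0,0,0],
    [0.044,-0.05,0,0.02,0],
    [0.044,0,0,0.03,0],
    [0.044,0,0,0,0],
    [0.044,0,0,0,0],
  ],
)

```text
clock: 10.65
tool_pos: [0.4595, -0.1109, 0.357]
eef_rot: [0.585, 0.398, -0.585, 0.397]
contact_force: [0.3, 0.9, -0.3]
opening: 0.502
```

```bash
python3 - <<'E'
from plant import r
from h import *
s=r.get_state()
print(s['tool_pos'],s['contact_force'],s['eef_rot'])
p,d=r.snapshot("wrist");cv2.imwrite("pics/w7.png",p[:,:,::-1])
np.savez("pics/w7.npz",p=p,d=d,t=s['tool_pos'],q=s['eef_rot'])
p2,d2=r.snapshot("side");cv2.imwrite("pics/side7.png",cv2.resize(p2[120:300,150:360],None,fx=3,fy=3,interpolation=cv2.INTER_CUBIC)[:,:,::-1])
st=s;C=cam(r,"wrist",st)
psi=np.deg2rad(-21.7);x=np.array([np.cos(psi),np.sin(psi)]);y=np.array([-x[1],x[0]]);o=np.array([.5172,-.0391])
W=lambda q:[*(o+q[0]*x+q[1]*y),.14+q[2]]
for nm,q in (("handle home L",(-.015,0,.075)),("R",(.015,0,.075)),("catch up front L",(-.068,.010,.05)),("R",(-.042,.010,.05)),("catch dn R",(-.042,.010,.04)),("back L",(-.068,-.12,.05)),("back R",(-.042,-.12,.05)),("back R dn",(-.042,-.12,.04))): print(nm,proj(C,[W(q)]).round(1))
E
```

```text
[ 0.45947497 -0.11092699  0.35697724] [ 0.33521211  0.88154959 -0.30062038] [ 0.58492282  0.39789486 -0.58467009  0.39712197]
handle home L [[267.8  90.6]]
R [[300.5  90.7]]
catch up front L [[213.3  81.2]]
R [[239.6  81.3]]
catch dn R [[240.   82.1]]
back L [[217.4 205.8]]
back R [[240.8 205.9]]
back R dn [[241.2 203.1]]
```

View pics/w7.png

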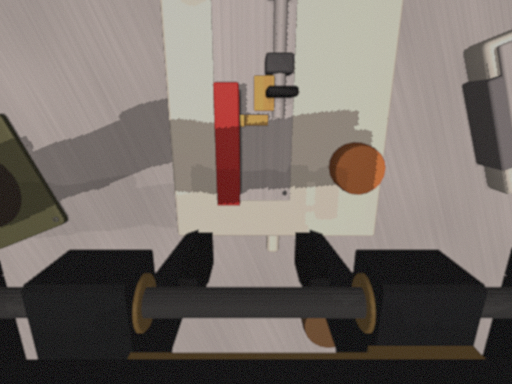

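View pics/side7.png

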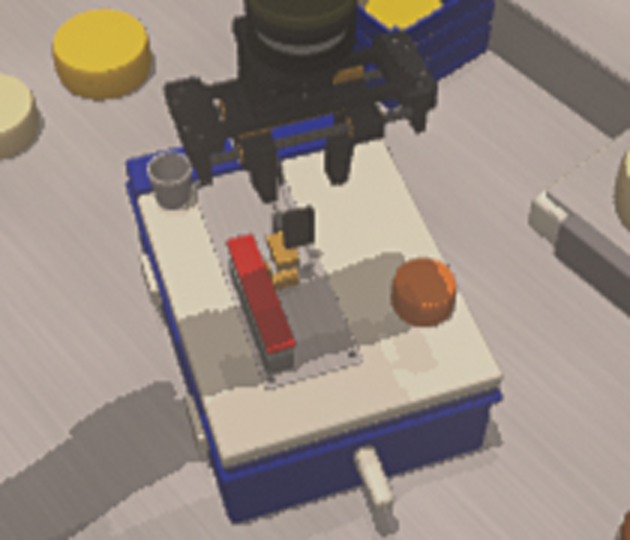

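The handle's top edge is at cols 268–299, row 91, matching the predicted home position. The prong (rows 114–126) is clear behind the lug (rows 75–110). Next I check the bar's height from depth.

```bash
python3 - <<'E'
from plant import r
from h import *
def height(f,pts):
    z=np.load(f);C=cam(r,"wrist",dict(tool_pos=z['t'],eef_rot=z['q']));K,Rm,e=C
    for u,v in pts:
        d=np.median(z['d'][v-2:v+3,u-2:u+3]);print(f,(u,v),(e+Rm@(np.linalg.inv(K)@[u,v,1]*d)).round(4))
height("pics/w2.npz",[(222,120),(222,180),(225,215),(330,110),(190,110),(258,131)])
height("pics/w7.npz",[(227,100),(228,150),(229,190),(330,90),(195,90),(255,120),(283,92)])
print(r.get_state()['clock'],np.abs(r.get_state()['qd']).max())
E
```

```text
pics/w2.npz (222, 120) [ 0.4596 -0.035   0.19  ]
pics/w2.npz (222, 180) [ 0.439  -0.0829  0.1896]
pics/w2.npz (225, 215) [ 0.4285 -0.1146  0.1894]
pics/w2.npz (330, 110) [ 0.5583 -0.0654  0.1394]
pics/w2.npz (190, 110) [ 0.4281 -0.0143  0.1401]
pics/w2.npz (258, 131) [ 0.4841 -0.0566  0.1626]
pics/w7.npz (227, 100) [ 0.4634 -0.026   0.1894]
pics/w7.npz (228, 150) [ 0.4447 -0.0727  0.1896]
pics/w7.npz (229, 190) [ 0.4286 -0.1135  0.1895]
pics/w7.npz (330, 90) [ 0.575  -0.0569  0.1397]
pics/w7.npz (195, 90) [0.4296 0.0005 0.1394]
pics/w7.npz (255, 120) [ 0.4822 -0.0555  0.1626]
pics/w7.npz (283, 92) [ 0.5159 -0.0398  0.2146]
10.75 0.004701740668006879
```

The catch is fully up: bar top at 0.1895, the same as at the start. The handle's top is at (0.516, −0.040), which is the lock origin, so travel is about 55 mm. Handing in.

```bash
python3 - <<'E'
from plant import r
print(r.finish_job())
E
```

```text
the job is handed in; nothing more can be done
None
```

The cheese box is locked, and I handed the job in at about 10.8 s of the 38 s allowed. One fingertip held the red bar at its stop with about 25 N. The other pushed the handle until the bolt met its stop (about 30 N sideways, movement ceased). I then lifted so the catch sprang up, and backed away.

**Final checks:**
- **Bolt:** the handle's top sits at (0.516, −0.040) m, within about 1.5 mm of the fully home position, so travel is about 55 mm. The finger position during the push gave about 54 mm, which agrees within the measurement error.
- **Catch:** the bar's top is at 0.1895 m, the same as at the start, so it is fully up. The wrist picture shows the prong clear behind the bolt's lug.
- **Robot:** the arm was at rest about 140 mm above the handle, with contact force about 1 N or less, which is sensor noise.
- **Bystanders:** the small cheese and the cup look undisturbed in the pictures. I did not measure their positions again, and I did not check every bench item (the other cheeses and the jar). The arm only worked above the lid.

No check failed. The first red mask missed the bar in the side view, and a later one caught only part of it in the wrist view. I measured the bar from its corners in the wrist picture instead.

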